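Seat the block and snap the toggle clamp shut

TASK

In the fixture that holds the steel block, push the block with the fingertips along its channel until it is fully home against the stop, then push that fixture's clamp handle over past centre so that it snaps shut and clamps the block. Only push: do not lift the block, and leave the empty fixture's clamp open and the other things where they are.

Things in the scene. Friction and masses are not known exactly. Their poses are not given: they have to be found in the camera images.
- fixture: inspection fixture fixed to the table, the one with the steel block in it: plate 190 x 80 x 12 mm. Origin: table level, under the stop's front face (plate reaches 125 mm before, 65 mm behind it). +x runs along the channel from its open end to the stop, within 0.3 rad of world +x; +z up. Channel rails: 44 mm apart, 8 mm high above the plate (tops 20 mm above the table).
- fixture_stop (a point): middle of the stop's front face, 27 mm above the table; axes as the fixture. The stop is a bar 10 mm thick, 64 mm wide, its top 36 mm above the table.
- clamp_pivot (a point): fixed point on the clamp's hinge axis, 25 mm behind the stop face, 50 mm above the table, between two upright cheeks (tops 64 mm above the table, 34 mm over both); axes as the fixture.
- block: machined steel block, 70 mm long (its x, along the channel) x 40 x 30 mm high, about 0.45 kg, lying on the plate between the rails, 15 to 40 mm short of the stop at the start. Origin: centre of its underside, 12 mm above the table. Home when its end face touches the stop: origin 35 mm before the stop face along the fixture's x.
- clamp (a joint): toggle clamp angle, rad; handle and presser arm are one rigid lever. 0 = open (end stop; handle leans away from the block), grows as the handle goes towards the block, about 1.25 when its foot stands on the block (1.36 with nothing under it). Sprung over centre: below about 0.65 it springs back open, beyond that it snaps shut and presses by itself. Takes about 4 N square to the handle at first (10-15 N if pushed level), then less.
- clamp_knob (a point): centre of the black ball knob (24 mm) on the clamp's straight handle (10 mm thick), 95 mm from the pivot, moving in the fixture's x-z plane. Open: 61 mm behind the pivot (86 mm behind the stop face), 123 mm above the table. Handle upright: above the pivot, 145 mm above the table. Shut: 50 mm before the pivot, 131 mm above the table.
- clamp_foot: rubber-faced presser foot (16 mm across, swivels slightly) on the clamp's other arm, 60 mm from the pivot. Origin: on the arm's axis, 8 mm above its pressing face. Open: raised arm and foot stand above the stop (20 mm before to 25 mm behind its face), up to about 117 mm above the table. Shut: foot on the middle of the top of the seated block.
- spare_fixture: a second, identical fixture with an empty channel, beside the first (either may be the left one). Leave it as it is.
- spare_clamp (a joint): angle of the empty fixture's clamp, rad, same meaning; 0 (open) at the start, to be left so.
- ring_gauge: thick steel ring, 56 mm across, 18 mm high, loose bystander; origin at its underside's centre. Not to be disturbed.
- plug_gauge: steel stepped pin standing upright, 28 mm thick, 75 mm high, loose bystander; origin at its underside's centre. Not to be disturbed.
- v_block: steel V-block 60 x 45 x 42 mm, loose bystander; origin at its underside's centre. Not to be disturbed.
- wrench: steel open-ended wrench lying flat, loose bystander; origin at its underside's centre (lying: near its middle). Not to be disturbed.
- oil_bottle: grey bottle, 48 mm across, 110 mm high, loose bystander; origin at its underside's centre. Not to be disturbed.
- gauge_pin: upright steel cylinder 20 mm across, 50 mm high, loose bystander; origin at its underside's centre. Not to be disturbed.
- parts_tray: open blue plastic tray 120 x 90 x 40 mm, loose bystander; origin at its underside's centre. Not to be disturbed.
There are look-alikes about, which are no part of the job. What is shaped like the fixture but brown is not meant. Leave any yellow look-alike of the spare_fixture alone.

How it is judged (in metres and radians):
On the way, in this order (a step that is already met when the one before it is completed fails the run):
1. the block is pushed home against the stop while the clamp is still open (x of block in the frame of fixture_stop above -0.0375 m and z of block in the frame of fixture_stop below -0.01 m and value of joint clamp below 0.3 rad), for 0.2 s.
2. the clamp has snapped shut with its foot on the block (value of joint clamp above 1.15 rad and contact force between clamp_foot and block above 2 N), for 0.2 s.
At the end, for the whole second after the job is handed in: the block is against the stop (gap under 2.5 mm) and flat on the plate, the clamp is shut (joint above 1.15) with its foot pressing on the block by more than 2 N, all at rest, and the empty fixture's clamp is open (below 0.15) (all of step 2 and x of block in the frame of fixture_stop above -0.0375 m and z of block in the frame of fixture_stop below -0.01 m and linear speed of block below 0.01 m/s and velocity of joint clamp below 0.05 rad/s and value of joint spare_clamp below 0.15 rad); the robot touches nothing.
It fails at once if the block is lifted (more than 8 mm) (height (world z) of block above 0.02 m).
It fails at once if the empty fixture's clamp is moved (value of joint spare_clamp above 0.3 rad).
It fails at once if a bystander is moved by more than 20 mm (distance of any of ring_gauge, plug_gauge, v_block, wrench, oil_bottle, gauge_pin, parts_tray from where it was at the start of the episode above 0.02 m).
It also fails if it takes over 48 s, if anything falls off the work surface, if the arm or the gripper's body presses on something with over 40 N, if the wrist force passes 120 N, or if a joint passes its speed limit or range.

ROBOT

A 6-joint arm with a two-finger parallel gripper is mounted at the origin on the work surface. World frame = base frame: x ahead of the robot, y to its left, z up, the work surface at z = 0. Lengths are in mm, angles in rad, forces in N, time in s.
With the tool pointing down it reaches from about 350 to 875 mm from the base axis. Payload 4.2 kg.
Tool frame: the origin (TCP) lies on the mounting face of the last link; the fingertips stand 173 mm ahead of it and the grasp point (between the pads) lies 155 mm ahead of it; z points along the fingers, y is the direction in which the jaws open and shut (so a half turn about z gives the same grasp; the last joint's range is limited). The gripper opens to 85 mm and grips with 20 to 120 N. Pads are 22 mm wide; open, the fingers measure 114 mm over their backs; the gripper's body (76 mm by 85 mm) begins 54 mm behind the grasp point. The pads swing forward as they close: fully open they stand 13 mm farther back than shut.
Start: joints at [1.426, 0.385, 0.008, 0, -1.194, -0.259], TCP at [245.539, 574.727, 404.712] pointing down, gripper open.
Joint ranges: [-3.14, 3.14], [-1.21, 2.06], [-1.07, 1.41], [-3.16, 2.05], [-2.99, -0.16], [-3.1, 3.1]. Speed limits (rad/s): [2.79, 2.79, 3.14, 3.14, 3.14, 3.14].

INTERFACE

Orientations are given as a unit quaternion [x, y, z, w].
In Python, from bench import arm gives the robot as it stands.
- The arm moves only by the shell command python3 -m jog 'ROWS' [OPENING]. ROWS is JSON, a list that holds one entry, the list of rows, each a list of 4 numbers: the shift along the tool's x, y, z in mm, then the turn about the tool's z in degrees. In form: [[[x, y, z, spin], ...]]. A call has exactly 5 rows; each row is the pose to reach, as a shift and turn from the pose measured when the call began, along the tool's axes at that moment; what a row does not reach only later rows make up. A row lasts 1/8 s, in which the tool goes at most 62.5 mm and 10.7 degrees, less where a joint would pass 70% of its speed; a pose out of reach is approached as far as the arm can. A call with a gripper value outside its range is refused whole. OPENING is the finger opening in mm, from 0 to 85.4, set as the call begins (- or left out, the last holds). The fingers move at their own pace and stop on an object; the grip force is fixed at half the most. Time passes only in rows, so rows that repeat a pose let the fingers close, or fill a call up. It gives the time, the measured TCP pose, the force and the opening at its end, in the units of the state.
- arm.read_state(): the state, without advancing time (a new reading comes with each control period).
- arm.get_image(name): name is "scene" or "top" or "wrist"; returns (picture, depth): 384x512x3 uint8, blue, green, red; 384x512 float32, mm along the optical axis (not along the pixel's ray), 0 where there is no reading.
- arm.camera_params(name): a dict with "mtx" (3x3 intrinsics, pixels), "R" (3x3) and "t" (3): a world point X has camera coordinates R X + t. Camera axes: x right, y down, z forward; pixel columns grow to the right and rows downward; lengths in mm; the calibration is good to about 2 mm. The wrist camera is an equidistant fisheye: a pixel r from the principal point sees the ray r / f radians off the axis. A picture is of the moment at which its call begins: read the wrist's pose just before it. camera_params takes no time and is no camera call; for the wrist camera it gives the pose at the moment of the call.
- arm.job_done(): hands the job in, once; it reports no verdict.
The state is a dict: "clock": time; "joints": joint angles; "joint_vel": joint speeds; "joint_efforts": joint torques, N m; "position": TCP position; "ee_rot": TCP orientation; "contact_force": force on the tool from outside, world axes, zero at the start; "wrist_torque": the same for the moment, N m; "gripper_width": finger opening in mm.
Only numpy, scipy, OpenCV 4.12 (cv2) and the standard library are available. Lean on these libraries where they do the work, as an engineer would, in place of code of your own. Each camera call takes 0.05 s, during which the arm holds its last target.

## Working session

There is one attempt and no reset: what is moved stays moved. The work goes in short steps, Python scripts to look and compute and a shell command to move; the robot and the scene stay as the last step left them, time stands still between calls to the robot, and variables do not carry over. Pictures are saved under pics/ and viewed, and the job is handed in when it is done.

```bash
mkdir -p pics; python3 - <<'E'
from bench import arm
import cv2,numpy as np
for n in ["scene","top"]:
    im,d=arm.get_image(n); cv2.imwrite(f"pics/{n}0.png",im); np.savez(f"{n}0.npz",im=im,d=d,**arm.camera_params(n))
    p=arm.camera_params(n);print(n,p["mtx"].round(1).tolist(),p["R"].round(3).tolist(),p["t"].round(1).tolist())
s=arm.read_state();print(s["clock"],s["position"],s["ee_rot"],s["gripper_width"],s["contact_force"])
E
```

```text
scene [[430.5, 0.0, 247.4], [0.0, 430.5, 190.5], [0.0, 0.0, 1.0]] [[-0.841, 0.541, 0.007], [0.308, 0.489, -0.816], [-0.445, -0.684, -0.578]] [412.8, -87.1, 1606.1]
top [[436.3, 0.0, 254.1], [0.0, 436.3, 197.9], [0.0, 0.0, 1.0]] [[0.021, -1.0, 0.02], [-0.984, -0.025, -0.178], [0.178, -0.016, -0.984]] [-11.2, 489.5, 1176.8]
0.1 [245.47529844 574.58794344 403.74124798] [ 9.79675302e-01 -2.00587607e-01 -1.30019451e-04  9.47956826e-04] 85.58607340999859 [ 0.00144128  0.16550796 -0.44182581]
```

View pics/scene0.png

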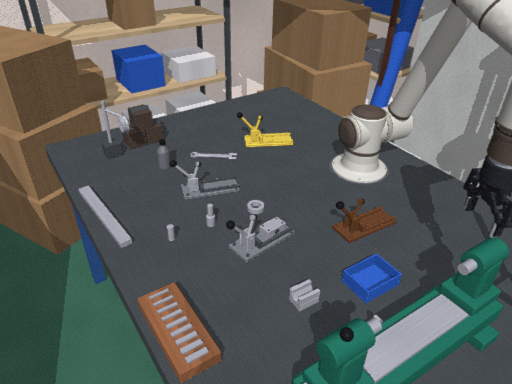

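View pics/top0.png

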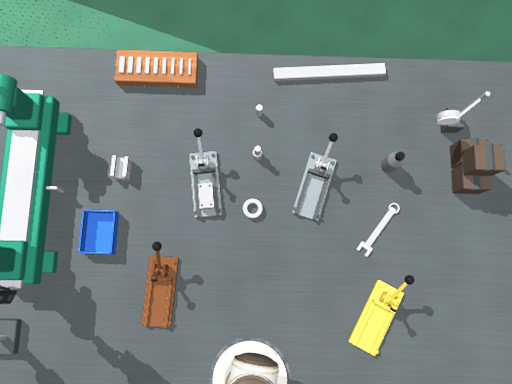

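The fixture candidates in the top view are grey at (205,183) with a steel block at (206,195), grey and empty at (315,188), brown at (160,292) and yellow at (377,317). The one meant is the grey one at (205,183), because it holds the block. Next I'll confirm with an enlarged crop.

```bash
cat > h.py <<'E'
import numpy as np,cv2
def load(n): return np.load(n)
def pts(z,u,v):
    d=z["d"][v,u].astype(float);K=z["mtx"]
    c=np.stack([(u-K[0,2])/K[0,0]*d,(v-K[1,2])/K[1,1]*d,d],-1)
    return (c-z["t"])@z["R"]
def proj(z,X):
    c=np.asarray(X)@z["R"].T+z["t"];return (c[...,:2]/c[...,2:])*[z["mtx"][0,0],z["mtx"][1,1]]+[z["mtx"][0,2],z["mtx"][1,2]]
E
python3 - <<'E'
from h import *
z=load("top0.npz")
cv2.imwrite("pics/c1.png",cv2.resize(z["im"][115:230,165:275],None,fx=5,fy=5,interpolation=cv2.INTER_CUBIC))
v,u=np.mgrid[115:230,165:275];P=pts(z,u,v)
print(np.percentile(P[...,2],[5,25,50,75,95,99]))
# plate mask pixels: height 8..17
m=(P[...,2]>8)&(P[...,2]<22)
x=P[m];print(len(x),x.min(0),x.max(0))
n,l,st,c=cv2.connectedComponentsWithStats(((P[...,2]>7)).astype(np.uint8))
for i in range(1,n):
    if st[i,4]>30:print(i,st[i],P[l==i].mean(0).round(1))
zz=P[...,2]
for r in range(0,115,3): print(''.join('%4d'%zz[r,c] for c in range(15,65,2)))
E
```

```text
[ -2.77298758  -0.181449     1.82921614   4.46861725  41.57220915
 116.35709217]
1252 [435.95021778 -49.57450947   8.01068281] [747.27614662 252.64972342  21.97744041]
30 [  24   13   34   90 1921] [535.4 139.3  40.6]
70 [ 88  30  10  15 104] [617.6  -5.5  60.6]
114 [ 78  83  20  20 218] [462.6   3.9  40.8]
   4   2   0   3   0   0  -1  -4   3   4   3  -2   1  -4   3   2   0   0   5   4   4  -1   0  -1  -1
   7   2   0   11245  -3   5  -1   2  -1   4   1   0   21245   0   5  -2   0   5   1   2   1   4   0
   2   3  -2   0   1   0   2   0  -1   3   0   0   0   0   2   3   3   5   0   0   1   7   4   2   2
   2   3   2  -1   4   0   0   6   0   4   0   0   1   4   3  -4   0   1   4  -1   0   4  -1   01245
   0   1   2   0   0   0   0   4   0   2   0  -1   1   2   0   1   0   2   2   1   6   3   3  -1   5
   5   0  -1   5   2   3   6 127 136 136 133   0   0  -1   3   0   1   2   2   1   0  -2   1   0   0
   0   2   4   6   0   1   0 127 131 135 135 124   31245   5   0   0   7   1   3   0   1   6   3   1
   3   0   2   3   0   0  -1   5 122 120 121   5   0   0   4   2  -1   0   5   0   3
[... 2447 characters left out ...]
 3   4   1   1   2   4  20  15  20  10   9  11  15  17  10  11  14  18  26  16  11   1   3   1
   2   0   2   0   3   0   4   9  11  24  19  16  11  10  13   7  10  14  20  25  15  11   1   3   1
   1   2  -3   0   0  -1   2  -2   3  -1  -1   2   3  -1   0   3  -4   2  -3  -3   0  -2   0   0   0
   3   2   6   2  -1   0   2   0   2  -3   3   3   1  -1   0   2   0  -3   3   2   0  -3  -2   1   0
   0   4   0  -3   0  -2   1   3   1   0   1  -1   4   3   0  -2   2   0   0   0  -2   0   0   0   0
   0   0  -3  -1   3  -1   3   2  -1   1   4   1  -5   0  -2   0   0   1  -1   0   1   3   0   3  -1
   2   0   6   1  -1   1   0  -2   2  -1  -1  -2   1   0   0   0   3  -4   0   0   2   0   4   0   5
```

View pics/c1.png

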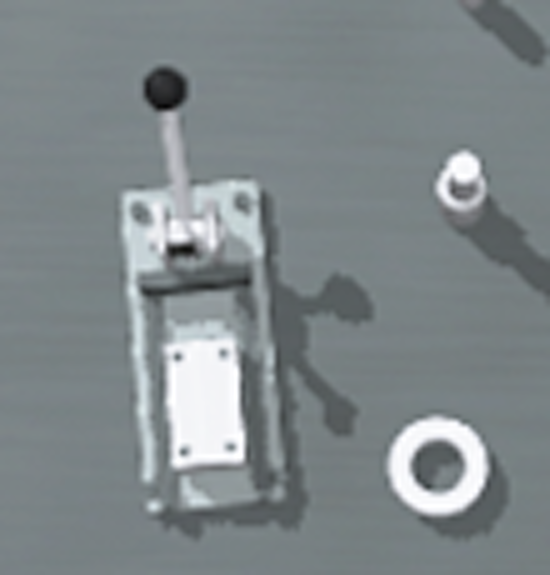

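The crop confirms it: the grey fixture with the white-lit steel block between the rails has its knob at crop (165,88) and clamp open, with the ring gauge at the right (438,465). Now I'll fit its pose.

```bash
python3 - <<'E'
from h import *
from scipy.optimize import minimize
z=load("top0.npz")
v,u=np.mgrid[115:230,165:275];P=pts(z,u,v)
n,l,st,c=cv2.connectedComponentsWithStats(((P[...,2]>6)&(P[...,2]<300)).astype(np.uint8),connectivity=4)
L=1+np.argmax(st[1:,4]);C=P[l==L]
# soft fit of plate rectangle 190x80 : in-plate points vs table points
near=(abs(P[...,0]-530)<160)&(abs(P[...,1]-140)<90)&(P[...,2]<300)&(P[...,2]>-8)&(l!=0)|((abs(P[...,2])<5)&(abs(P[...,0]-530)<160)&(abs(P[...,1]-140)<90))
Q=P[near];lab=(Q[:,2]>6)&(Q[:,2]<50); tab=Q[:,2]<=6
def cost(p):
    a=p[2];e=np.array([np.cos(a),np.sin(a)]);f=np.array([-e[1],e[0]])
    d=Q[:,:2]-p[:2];X=d@e;Y=d@f
    s=np.minimum(np.minimum(X+125,65-X),np.minimum(Y+40,40-Y))
    pr=1/(1+np.exp(-np.clip(s/1.5,-30,30)))
    return np.sum(((1-pr)**2)[lab])+np.sum((pr**2)[tab])
best=min((minimize(cost,[x0,140,a],method="Nelder-Mead",options=dict(xatol=.01,fatol=.001,maxiter=2000)) for x0 in(540,560,580) for a in(0,.05,.1,.15)),key=lambda r:r.fun)
print("plate fit origin,yaw",best.x,best.fun)
a=best.x[2];R=np.array([[np.cos(a),np.sin(a)],[-np.sin(a),np.cos(a)]])
loc=np.c_[(C[:,:2]-best.x[:2])@R.T,C[:,2]]
B=loc[(abs(loc[:,2]-42)<6)&(loc[:,0]<-10)]; print("block",np.percentile(B,[1,50,99],axis=0).round(1), cv2.minAreaRect(B[:,:2].astype(np.float32)))
B=C[(abs(C[:,2]-42)<6)&(loc[:,0]<-10)]
print("block world minrect",cv2.minAreaRect(B[:,:2].astype(np.float32)))
S=loc[(abs(loc[:,2]-36)<4)&(loc[:,0]>-10)&(abs(loc[:,0])<20)];print("stop",np.percentile(S,[2,50,98],axis=0).round(1))
K=loc[loc[:,2]>124];print("knob",np.median(K,0),K.min(0),K.max(0))
# knob by color
im=z["im"];m=(im[115:230,165:275].max(-1)<60);n2,l2,s2,c2=cv2.connectedComponentsWithStats(m.astype(np.uint8));print(c2[s2[:,4]>20]+[165,115],s2[s2[:,4]>20])
for nm,X in [("knob",[86,0,123]),("orig",[0,0,0]),("stop",[0,0,36]),("c1",[-125,40,12]),("c2",[-125,-40,12]),("c3",[65,-40,12]),("c4",[65,40,12])]:
    w=np.r_[R.T@X[:2]+best.x[:2],X[2]];print(nm,w.round(1),proj(z,w).round(1))
E
```

```text
plate fit origin,yaw [5.65194220e+02 1.45028663e+02 1.27528968e-01] 139.1365470686797
block [[-104.8  -20.3   37.1]
 [ -71.    -0.3   42.7]
 [ -36.3   19.2   47.5]] ((-70.31060791015625, -0.5258636474609375), (40.15964126586914, 70.32320404052734), 89.41705322265625)
block world minrect ((495.5215148925781, 135.56472778320312), (70.32321166992188, 40.159637451171875), 6.7239227294921875)
stop [[ -0.8 -29.8  32.6]
 [  5.   -1.4  37.1]
 [ 12.5  30.1  39.8]]
knob [ 82.98058189  -1.10487018 131.40865257] [ 73.29023191 -11.45555165 124.73931825] [ 95.58225522  10.43111319 139.24015263]
[[219.61951336 172.16253181]
 [197.56       132.58      ]] [[    0     0   110   115 12576]
 [   29    14     8     8    50]]
knob [650.5 156.  123. ] [197.9 132.1]
orig [565.2 145.    0. ] [204.8 173.9]
stop [565.2 145.   36. ] [203.7 171. ]
c1 [436.1 168.8  12. ] [194.2 216.9]
c2 [446.3  89.5  12. ] [222.2 214.1]
c3 [634.8 113.6  12. ] [216.2 150.1]
c4 [624.6 193.   12. ] [188.8 152.7]
```

```bash
cat >> h.py <<'E'
from scipy.spatial.transform import Rotation as Ro
O=np.array([565.2,145.0]);YAW=0.122
def loc2w(p):
    c,s=np.cos(YAW),np.sin(YAW);return np.array([O[0]+c*p[0]-s*p[1],O[1]+s*p[0]+c*p[1],p[2]])
def where():
    from bench import arm
    s=arm.read_state();R=Ro.from_quat(s["ee_rot"]).as_matrix();tip=np.array(s["position"])+R[:,2]*173
    d=tip[:2]-O;c,sn=np.cos(YAW),np.sin(YAW)
    print("t %.2f"%s["clock"],"tip local",np.round([c*d[0]+sn*d[1],-sn*d[0]+c*d[1],tip[2]],1),"toolyaw deg %.2f"%np.degrees(np.arctan2(R[1,0],R[0,0])),"F",np.round(s["contact_force"],1),"w %.1f"%s["gripper_width"])
    return tip,R
def go(p):
    tip,R=where();print("to",p,"shift",np.round(R.T@(loc2w(p)-tip),1),"spin %.2f"%(-np.degrees(YAW-np.arctan2(R[1,0],R[0,0]))))
E
python3 - <<'E'
from h import *
z=load("top0.npz");v,u=np.mgrid[0:384,0:512];P=pts(z,u,v)
m=(P[...,1]>150)&(P[...,0]>200)&(P[...,0]<620)&(P[...,1]<520)&(P[...,2]<400);print(P[m][:,2].max(), [P[m&(abs(P[...,1]-y)<15)][:,2].max().round() for y in range(180,520,30)])
go([-145,0,230]);go([-145,0,26])
E
```

```text
345.60997317571946 [np.float64(63.0), np.float64(42.0), np.float64(140.0), np.float64(132.0), np.float64(23.0), np.float64(10.0), np.float64(49.0), np.float64(49.0), np.float64(45.0), np.float64(44.0), np.float64(46.0), np.float64(346.0)]
t 0.10 tip local [-265.2  465.   230.7] toolyaw deg -23.14 F [ 0.   0.2 -0.4] w 85.6
to [-145, 0, 230] shift [337.4 341.8   1.4] spin -30.13
t 0.10 tip local [-265.2  465.   230.7] toolyaw deg -23.14 F [ 0.   0.2 -0.4] w 85.6
to [-145, 0, 26] shift [337.4 341.4 205.4] spin -30.13
```

```bash
python3 -m jog '[[[42,43,0,-6],[84,86,0,-12],[126,128,0,-18],[168,171,0,-24],[210,214,0,-30]]]' 0; python3 - <<'E'
from h import *
go([-145,0,180])
E
```

```text
clock: 0.72
position: [354.7, 293.3, 404.0]
ee_rot: [0.998, 0.062, -0.0, 0.001]
contact_force: [0.6, 0.3, 0.9]
gripper_width: -0.2
t 0.72 tip local [-191.1  172.5  231. ] toolyaw deg 7.08 F [0.6 0.3 0.9] w -0.2
to [-145, 0, 180] shift [ 45.9 172.4  51.3] spin 0.09
```

```bash
python3 -m jog '[[[12,45,0,0],[24,90,0,0],[35,135,0,0],[46,172,10,0],[46,172,50,0]]]'; python3 - <<'E'
from h import *
go([-145,0,26])
E
```

```text
clock: 1.35
position: [422.5, 126.5, 355.4]
ee_rot: [0.998, 0.06, 0.002, -0.0]
contact_force: [-0.6, 0.5, -0.5]
gripper_width: -0.0
t 1.35 tip local [-143.2   -0.9  182.4] toolyaw deg 6.87 F [-0.6  0.5 -0.5] w -0.0
to [-145, 0, 26] shift [ -2.4  -0.8 156.4] spin -0.12
```

```bash
python3 -m jog '[[[-2,-1,50,0],[-2,-1,95,0],[-2,-1,130,0],[-2,-1,156,0],[-2,-1,156,0]]]'; python3 - <<'E'
from h import *
go([-80,0,26])
from bench import arm
im,d=arm.get_image("top");np.savez("top1.npz",im=im,d=d,**arm.camera_params("top"));cv2.imwrite("pics/t1.png",cv2.resize(im[115:240,150:260],None,fx=4,fy=4))
im,d=arm.get_image("scene");cv2.imwrite("pics/s1.png",cv2.resize(im[160:280,190:330],None,fx=5,fy=5))
E
```

```text
clock: 1.98
position: [420.4, 127.0, 197.7]
ee_rot: [0.998, 0.06, -0.0, 0.001]
contact_force: [-0.6, 0.0, -0.6]
gripper_width: 0.2
t 1.98 tip local [-146.    -0.7   24.7] toolyaw deg 6.86 F [-0.6  0.  -0.6] w 0.2
to [-80, 0, 26] shift [66.  -0.8 -1.3] spin -0.13
```

View pics/s1.png

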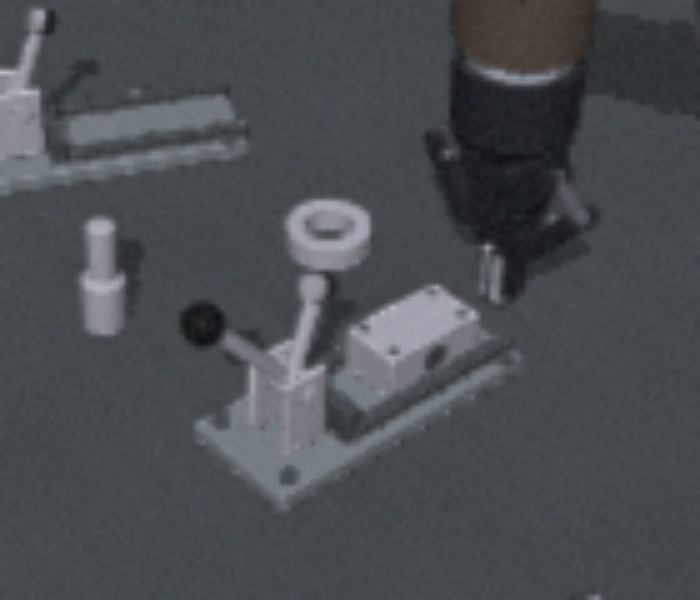

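The crop shows the closed fingertips (497,285) just outside the open end of the channel, in line with the block (410,330). The clamp is open, with its knob at (203,323).

```bash
python3 -m jog '[[[12,-1,-3,0],[24,-1,-3,0],[34,-1,-3,0],[42,-1,-3,0],[50,-1,-3,0]]]'; python3 - <<'E'
from h import *
go([-81,0,28])
E
```

```text
clock: 2.7
position: [469.6, 133.5, 202.8]
ee_rot: [0.998, 0.059, -0.001, 0.001]
contact_force: [-7.2, -0.6, 7.1]
gripper_width: -0.2
t 2.70 tip local [-96.8  -0.2  29.8] toolyaw deg 6.80 F [-7.2 -0.6  7.1] w -0.2
to [-81, 0, 28] shift [15.8 -0.2  1.8] spin -0.19
```

```bash
python3 -m jog '[[[4,0,0,0],[7,0,0,0],[10,0,0,0],[12,0,0,0],[13,0,0,0]]]'; python3 - <<'E'
from h import *
go([-81,0,28])
E
```

```text
clock: 3.32
position: [482.3, 134.7, 202.5]
ee_rot: [0.998, 0.059, -0.002, 0.001]
contact_force: [-2.4, 0.6, -1.6]
gripper_width: 0.4
t 3.33 tip local [-84.3  -0.6  29.5] toolyaw deg 6.76 F [-2.4  0.6 -1.6] w 0.4
to [-81, 0, 28] shift [ 3.3 -0.6  1.5] spin -0.23
```

```bash
python3 -m jog '[[[1,0,0,0],[2,0,0,0],[3,0,0,0],[4,0,0,0],[4,0,0,0]]]'; python3 - <<'E'
from h import *
go([-81,0,28])
E
```

```text
clock: 3.95
position: [484.2, 134.7, 202.4]
ee_rot: [0.998, 0.059, -0.005, 0.002]
contact_force: [-12.6, 3.6, 7.8]
gripper_width: -0.3
t 3.95 tip local [-83.5  -1.1  29.4] toolyaw deg 6.71 F [-12.6   3.6   7.8] w -0.3
to [-81, 0, 28] shift [ 2.5 -1.1  1.4] spin -0.28
```

```bash
python3 -m jog '[[[2,0,0,0],[3,0,0,0],[4,0,0,0],[5,0,0,0],[5,0,0,0]]]'; python3 - <<'E'
from h import *
go([-81,0,28])
E
```

```text
clock: 4.58
position: [485.9, 134.8, 202.3]
ee_rot: [0.998, 0.058, -0.01, 0.004]
contact_force: [-17.4, 5.6, 11.4]
gripper_width: -0.1
t 4.58 tip local [-83.6  -1.5  29.3] toolyaw deg 6.64 F [-17.4   5.6  11.4] w -0.1
to [-81, 0, 28] shift [ 2.6 -1.5  1.2] spin -0.35
```

The tip has stopped while the force keeps rising, which points to home. I'll back off and check.

```bash
python3 -m jog '[[[-10,0,0,0],[-25,0,-10,0],[-30,0,-50,0],[-30,0,-110,0],[-30,0,-165,0]]]'; python3 - <<'E'
from h import *
where()
from bench import arm
im,d=arm.get_image("scene");z=dict(im=im,d=d,**arm.camera_params("scene"));np.savez("s2.npz",**z);cv2.imwrite("pics/s2.png",cv2.resize(im[200:270,210:310],None,fx=7,fy=7,interpolation=cv2.INTER_CUBIC))
im,d=arm.get_image("top");z=dict(im=im,d=d,**arm.camera_params("top"));cv2.imwrite("pics/t2.png",cv2.resize(im[115:240,150:260],None,fx=4,fy=4))
E
```

```text
clock: 5.2
position: [459.2, 132.5, 371.0]
ee_rot: [0.998, 0.058, -0.009, 0.003]
contact_force: [0.6, 0.6, -0.6]
gripper_width: 0.3
t 5.20 tip local [-109.8   -0.4  198. ] toolyaw deg 6.65 F [ 0.6  0.6 -0.6] w 0.3
```

View pics/s2.png

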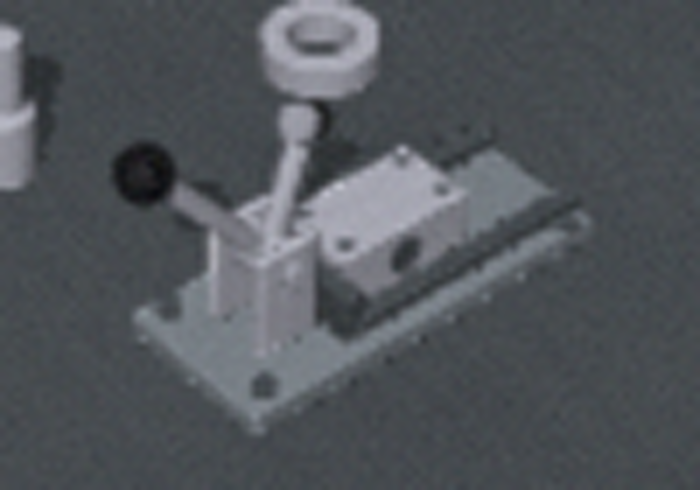

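View pics/t2.png

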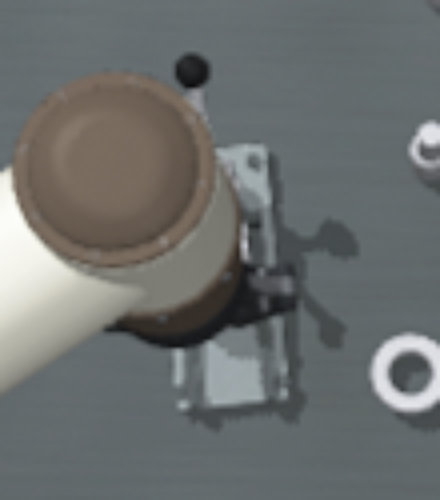

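```bash
python3 - <<'E'
from h import *
z=np.load("s2.npz")
im=z["im"].copy()
big=cv2.resize(im[200:270,210:310],None,fx=8,fy=8,interpolation=cv2.INTER_CUBIC)
def dr(L,col):
    p=[(tuple(((proj(z,loc2w(q))-[210,200]+.5)*8-.5).round().astype(int))) for q in L]
    for a,b in zip(p,p[1:]):cv2.line(big,tuple(map(int,a)),tuple(map(int,b)),col,1)
dr([[-125,-40,12],[65,-40,12],[65,40,12],[-125,40,12],[-125,-40,12]],(0,255,0))
dr([[-70,-20,42],[0,-20,42],[0,20,42],[-70,20,42],[-70,-20,42]],(0,0,255))
dr([[0,20,12],[0,20,42]],(0,0,255));dr([[-70,20,12],[-70,20,42]],(0,0,255))
dr([[0,32,36],[0,-32,36],[10,-32,36],[10,32,36],[0,32,36],[0,32,12]],(255,0,0))
cv2.imwrite("pics/ov2.png",big[:600])
E
```

```text
(no output)
```

View pics/ov2.png

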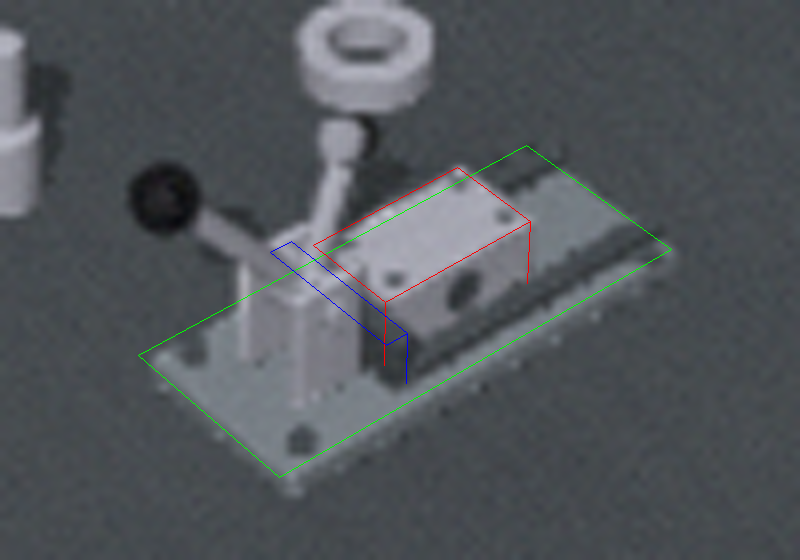

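```bash
python3 - <<'E'
from h import *
from bench import arm
p=arm.camera_params("wrist");print(p["mtx"].round(1).tolist(),p["R"].round(2).tolist(),(-p["R"].T@p["t"]).round(1), loc2w([0,0,36]))
im,d=arm.get_image("wrist");np.savez("w2.npz",im=im,d=d,**p);cv2.imwrite("pics/w2.png",im)
E
```

```text
[[297.3, 0.0, 259.3], [0.0, 297.3, 191.7], [0.0, 0.0, 1.0]] [[0.12, -0.99, 0.0], [-0.95, -0.11, 0.31], [-0.3, -0.04, -0.95]] [538.7 141.9 346.4] [565.2 145.   36. ]
```

View pics/w2.png

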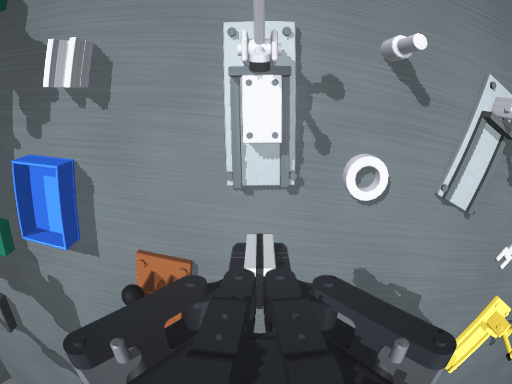

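```bash
python3 - <<'E'
from h import *
z=np.load("w2.npz")
im=z["im"];big=cv2.resize(im[15:195,210:310],None,fx=6,fy=6,interpolation=cv2.INTER_CUBIC)
def pw(X):
    c=X@z["R"].T+z["t"];th=np.arctan2(np.hypot(c[0],c[1]),c[2]);r=np.hypot(c[0],c[1]);return np.array([c[0],c[1]])/r*th*297.3+[259.3,191.7]
def dr(L,col):
    p=[((pw(loc2w(q))-[210,15]+.5)*6-.5).round().astype(int).tolist() for q in L]
    for a,b in zip(p,p[1:]):cv2.line(big,a,b,col,1)
dr([[-125,-40,12],[65,-40,12],[65,40,12],[-125,40,12],[-125,-40,12]],(0,255,0))
dr([[-70,-20,42],[0,-20,42],[0,20,42],[-70,20,42],[-70,-20,42]],(0,0,255))
dr([[0,32,36],[0,-32,36],[10,-32,36],[10,32,36],[0,32,36]],(255,0,0))
cv2.imwrite("pics/w2z.png",big[:600])
E
```

```text
(no output)
```

View pics/w2z.png

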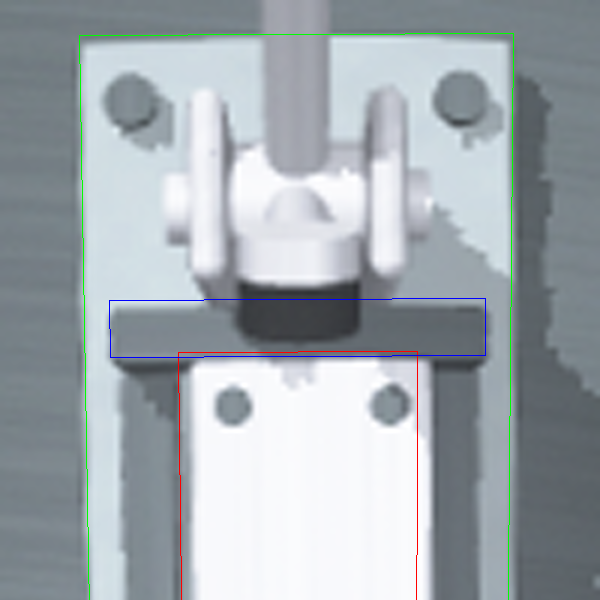

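The wrist crop shows the block's end edge (y≈358) on the stop's front edge (y≈361), less than 1 mm apart, with the clamp still open, so the block is home. Next I go over to behind the knob.

```bash
python3 - <<'E'
from h import *
go([132,0,205])
E
python3 -m jog '[[[48,0,-8,0],[96,0,-8,0],[144,0,-8,0],[192,0,-8,0],[241,0,-8,0]]]'; python3 - <<'E'
from h import *
go([130,0,116])
E
```

```text
t 5.35 tip local [-108.     0.5  199.2] toolyaw deg 6.65 F [-0.2 -0.1 -0.1] w -0.1
to [132, 0, 205] shift [239.9  -0.9  -8.5] spin -0.34
clock: 5.98
position: [700.5, 160.8, 376.2]
ee_rot: [0.998, 0.058, -0.006, 0.001]
contact_force: [-0.3, 0.9, -0.6]
gripper_width: 0.4
t 5.97 tip local [134.1  -1.2 203.2] toolyaw deg 6.64 F [-0.3  0.9 -0.6] w 0.4
to [130, 0, 116] shift [-3.1 -1.3 87.3] spin -0.35
```

```bash
python3 -m jog '[[[-1,-1,25,0],[-2,-1,50,0],[-3,-1,72,0],[-3,-1,87,0],[-3,-1,87,0]]]'; python3 - <<'E'
from h import *
go([100,0,118])
from bench import arm
im,d=arm.get_image("scene");cv2.imwrite("pics/s3.png",cv2.resize(im[160:270,180:310],None,fx=5,fy=5,interpolation=cv2.INTER_CUBIC))
E
```

```text
clock: 6.6
position: [696.1, 161.0, 287.4]
ee_rot: [0.998, 0.058, -0.008, 0.002]
contact_force: [0.4, 0.6, -0.0]
gripper_width: -0.1
t 6.60 tip local [129.2  -0.6 114.4] toolyaw deg 6.63 F [ 0.4  0.6 -0. ] w -0.1
to [100, 0, 118] shift [-29.2  -0.4  -3.2] spin -0.36
```

View pics/s3.png

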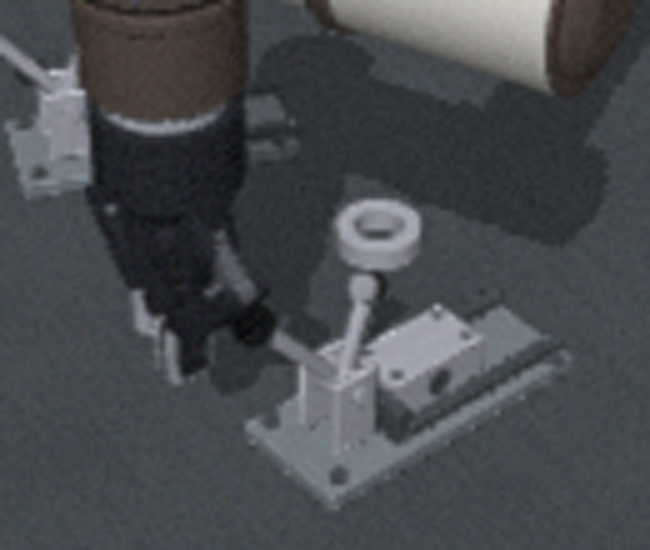

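The fingertips (185,365) stand just behind the knob (255,325), in line with it. Now I push.

```bash
python3 -m jog '[[[-12,-1,0,0],[-22,-1,-2,0],[-30,-1,-5,0],[-38,-1,-8,0],[-46,-1,-11,0]]]'; python3 - <<'E'
from h import *
go([48,0,130])
E
```

```text
clock: 7.28
position: [653.3, 157.1, 305.6]
ee_rot: [0.998, 0.059, 0.001, 0.001]
contact_force: [8.5, -2.7, 6.7]
gripper_width: -0.3
t 7.28 tip local [ 89.4   1.  132.6] toolyaw deg 6.76 F [ 8.5 -2.7  6.7] w -0.3
to [48, 0, 130] shift [-41.4   1.2   2.5] spin -0.23
```

```bash
python3 -m jog '[[[-5,1,8,0],[-13,1,10,0],[-21,1,10,0],[-29,1,10,0],[-37,1,10,0]]]'; python3 - <<'E'
from h import *
go([30,0,125])
E
```

```text
clock: 7.9
position: [615.4, 151.5, 295.1]
ee_rot: [0.998, 0.059, 0.0, 0.001]
contact_force: [0.4, -0.7, -0.5]
gripper_width: -0.3
t 7.90 tip local [ 50.7  -0.  122.1] toolyaw deg 6.74 F [ 0.4 -0.7 -0.5] w -0.3
to [30, 0, 125] shift [-20.7   0.1  -2.9] spin -0.25
```

```bash
python3 - <<'E'
from bench import arm;import cv2
im,d=arm.get_image("scene");cv2.imwrite("pics/s4.png",cv2.resize(im[160:270,180:310],None,fx=5,fy=5,interpolation=cv2.INTER_CUBIC))
E
```

```text
(no output)
```

View pics/s4.png

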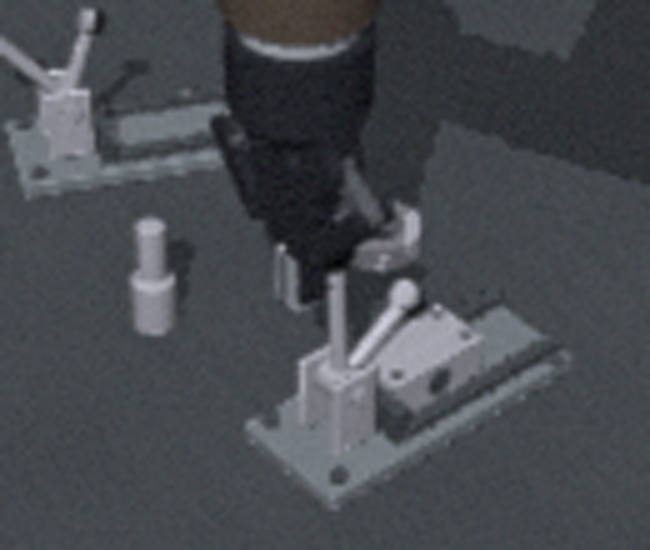

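The handle stands about upright at (338,320) and the foot at (405,295) is still raised, so the clamp is near centre. I'll push on.

```bash
python3 -m jog '[[[-7,0,0,0],[-15,0,0,0],[-23,0,0,0],[-30,0,0,0],[-36,0,0,0]]]'; python3 - <<'E'
from h import *
where()
from bench import arm;import cv2
im,d=arm.get_image("scene");cv2.imwrite("pics/s5.png",cv2.resize(im[160:270,180:310],None,fx=5,fy=5,interpolation=cv2.INTER_CUBIC))
E
```

```text
clock: 8.57
position: [578.2, 147.0, 294.8]
ee_rot: [0.998, 0.059, -0.001, 0.001]
contact_force: [-0.0, 0.2, 0.1]
gripper_width: 0.2
t 8.57 tip local [ 12.9   0.  121.8] toolyaw deg 6.74 F [-0.   0.2  0.1] w 0.2
```

View pics/s5.png

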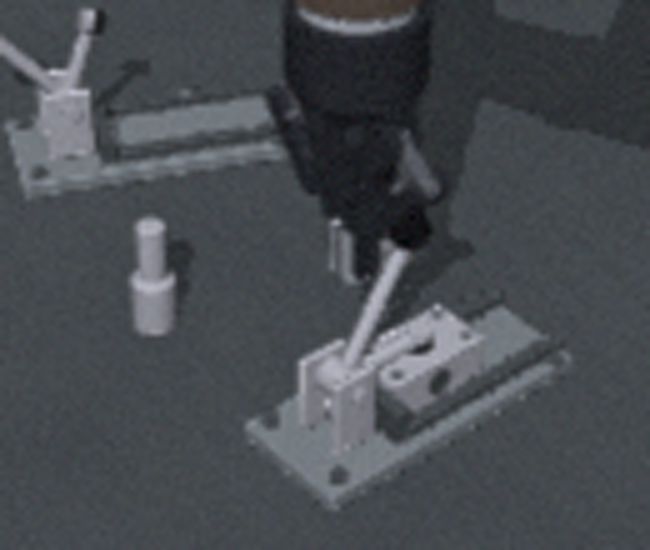

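The clamp has snapped shut: the handle leans toward the block with its knob at (410,230), and the foot is down on the block top at (425,345). I'll back away and up.

```bash
python3 -m jog '[[[25,0,0,0],[50,0,0,0],[70,0,-20,0],[80,0,-65,0],[90,0,-120,0]]]' && python3 -m jog '[[[10,40,0,0],[10,85,0,0],[10,130,0,0],[10,130,0,0],[10,130,0,0]]]'; python3 - <<'E'
from h import *
where()
from bench import arm
im,d=arm.get_image("scene");cv2.imwrite("pics/s6.png",cv2.resize(im[140:290,150:330],None,fx=4,fy=4,interpolation=cv2.INTER_CUBIC))
im,d=arm.get_image("top");cv2.imwrite("pics/t6.png",im)
np.savez("t6.npz",im=im,d=d,**arm.camera_params("top"))
E
```

```text
clock: 9.25
position: [667.6, 157.7, 414.4]
ee_rot: [0.998, 0.059, -0.003, 0.002]
contact_force: [1.2, -0.7, -0.0]
gripper_width: 0.1
clock: 9.88
position: [692.8, 29.8, 414.6]
ee_rot: [0.998, 0.058, -0.003, 0.002]
contact_force: [-0.3, 0.7, 0.3]
gripper_width: -0.0
t 9.88 tip local [ 111.7 -130.4  241.6] toolyaw deg 6.70 F [-0.3  0.7  0.3] w -0.0
```

View pics/s6.png

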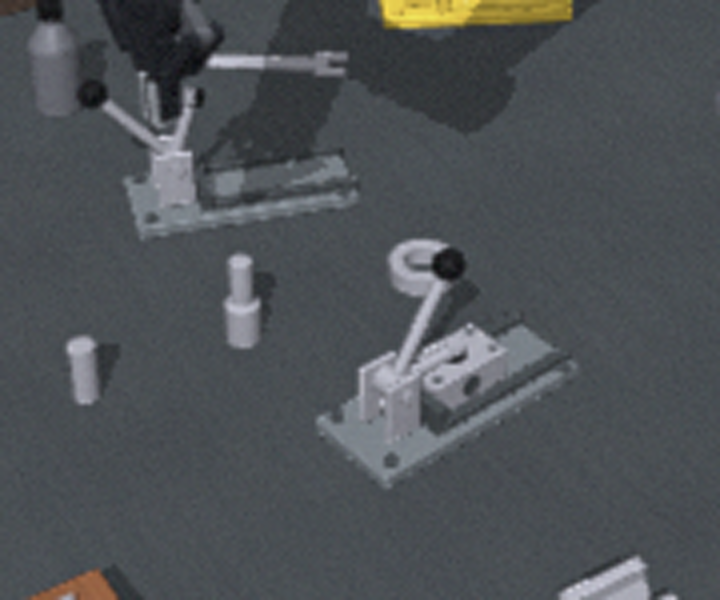

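View pics/t6.png

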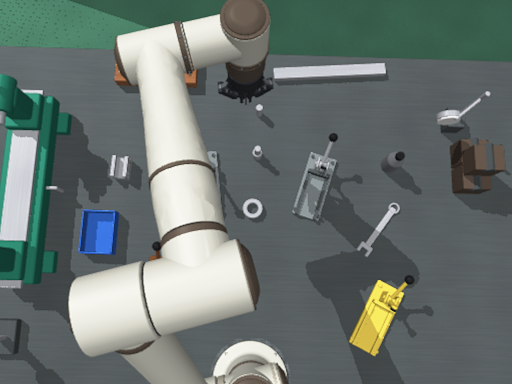

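```bash
python3 - <<'E'
from h import *
from bench import arm
z=arm.camera_params("scene");im,d=arm.get_image("scene");z=dict(z,d=d)
v,u=np.mgrid[192:222,245:280];m=im[v,u].max(-1)<45
P=pts(z,u,v)[m];P=P[(P[:,2]>90)&(P[:,2]<180)];w=np.median(P,0);dd=w[:2]-O;c,s=np.cos(YAW),np.sin(YAW)
print(len(P),"knob surface local",c*dd[0]+s*dd[1],-s*dd[0]+c*dd[1],w[2])
b,y=loc2w([-25,0,131]),loc2w([-31,0,128]);print(proj(z,b),np.c_[u[m],v[m]].mean(0))
where()
# block end position: top pixels at z~42
v,u=np.mgrid[215:245,255:290];P=pts(z,u,v).reshape(-1,3);P=P[abs(P[:,2]-42)<4];dd=P[:,:2]-O;print("block top x range",np.percentile(c*dd[:,0]+s*dd[:,1],[2,98]),len(P))
E
```

```text
38 knob surface local -23.763229926369107 9.064681399180511 137.3240434303996
[260.48965985 205.59833306] [261.84615385 205.64102564]
t 10.03 tip local [ 111.8 -129.3  241.7] toolyaw deg 6.80 F [ 0.1  0.5 -0.6] w 0.1
block top x range [-71.3072633    0.61072408] 160
```

The knob is where the shut clamp should have it, the block top spans local x -71 to 0.6 (home), and the robot is clear with no force on it. I'm handing in.

```bash
python3 -c "
from bench import arm
print(arm.job_done())"
```

```text
the job is handed in; nothing more can be done
None
```

The job is done and handed in at about 10 s on the robot's clock. I pushed the steel block home with closed fingertips, then pushed the clamp handle over centre from behind the knob until it snapped shut.

- **Block:** The fingertips stopped against resistance at about 17 N. The wrist picture then showed the block's end on the stop's front edge, less than 1 mm apart, with the clamp still open. The last scene depth had the block top at -71 to 0.6 mm from the stop face, which is home.
- **Clamp:** After the snap the foot is down on the block top. The knob sits within about 1.5 px of where a shut clamp should put it.
- **Other things:** The empty fixture's clamp is still open, and none of the bystanders I could see looked moved. In the last pictures the arm hid part of the scene from above. I compared bystander positions by eye and did not measure them.
- **Robot:** It was clear of everything, with about 0 N on the tool.

The pressing force of the foot on the block could not be measured directly. The first scene overlay was about 1.5 px off from calibration, so I used the wrist view to confirm the block was home. No check failed.

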